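Pour the tokens into the scale pan, spout down low

ROBOT

A 6-joint arm with a two-finger parallel gripper is mounted at the origin on a cart in front of the work surface, level with it; the furniture and walls round the work are solid. World frame = base frame: x ahead of the robot, y to its left, z up, the work surface at z = 0. Lengths are in m, angles in rad, forces in N, time in s.
With the tool pointing down it reaches from about 0.35 to 0.975 m from the base axis. Payload 4.9 kg.
Tool frame: the origin (TCP) lies on the centre line of the jaws, within the pads' length; the fingertips stand 19 mm ahead of it and the grasp point (between the pads) is the TCP; z points along the fingers, y is the line along which they close (so a half turn about z gives the same grasp; the last joint's range is limited). The gripper opens to 85 mm and grips with 20 to 120 N. Pads are 22 mm wide; open, the fingers measure 114 mm over their backs; the gripper's body (76 mm by 85 mm) begins 54 mm behind the grasp point. The pads swing forward as they close: fully open they stand 13 mm farther back than shut.
Start: joints at [-1.347, 0.053, 1.613, -0, 1.476, -0.119], TCP at [0.21, -0.589, 0.25] pointing down, gripper open.
Joint ranges: [-3.01, 3.01], [-1.01, 2.22], [0.06, 2.58], [-1.02, 4.17], [0.09, 2.62], [-3.14, 3.14]. Speed limits (rad/s): [2.57, 2.57, 3.14, 3.14, 3.14, 3.14].

INTERFACE

Orientations are given as a rotation vector (axis times angle).
In Python, from bench import arm, optics gives the robot as it stands.
- The arm moves only by the tool move_arm, never from a script. Its arguments are lists of equal length, an entry for each row: "dp": the shift along the tool's x, y, z in m, a list of three; "turn": the turn about the tool's z in rad; "hand": the opening, from 0 (shut) to 1 (fully open). A call has 1 to 12 rows; each row is the pose to reach, as a shift and turn from the pose commanded when the call began, along the tool's axes at that moment; what a row does not reach only later rows make up. A row lasts 1/8 s, in which the tool goes at most 62.5 mm and 10.7 degrees, less where a joint would pass 70% of its speed; a pose out of reach is approached as far as the arm can. A call with a gripper value outside its range is refused whole. The fingers move at their own pace and stop on an object; the grip force is fixed at half the most. Time passes only in rows, so rows that repeat a pose let the fingers close. It gives the time, the measured TCP pose, the force, the opening and the grip force at its end, in the units of the state.
- arm.get_state(): the state, without advancing time (a new reading comes with each control period).
- optics.grab_frame(name): name is "scene" or "top" or "wrist"; returns a dict with "pixels" (400x640x3 uint8, red, green, blue), "range_z" (400x640 float32, m along the optical axis (not along the pixel's ray), 0 where there is no reading), "mtx" (3x3 intrinsics, pixels), "rvec" (rotation vector, rad) and "tvec" (3), from world to camera coordinates, as OpenCV has them. Camera axes: x right, y down, z forward; pixel columns grow to the right and rows downward; lengths in m; the calibration is good to about 2 mm. A picture is of the moment at which its call begins.
- arm.sign_off(): hands the job in; it is judged then, once.
The state is a dict: "t": time; "qpos": joint angles; "joint_velocities": joint speeds; "joint_efforts": joint torques, N m; "tcp_pos": TCP position; "tool_rot": TCP orientation; "force": force on the tool from outside, world axes, zero at the start; "wrist_torque": the same for the moment, N m; "finger_gap": finger opening in m; "grasp_force": force on a finger pad.
Only numpy, scipy, OpenCV 4.12 (cv2) and the standard library are available. Lean on these libraries where they do the work, as an engineer would, in place of code of your own. Each camera call takes 0.05 s, during which the arm holds its last target. There are 200 camera calls.

TASK

Weigh the tokens: carry the scoop level to the letter scale and first lower its spout until it rests lightly on the pan, with all four tokens still in it and without pushing the pan down hard (it must sink less than 6 mm). Then, with the spout kept low in the pan, tip the scoop so that all four tokens slide into the pan and none falls from a height or is spilled, and stand the empty scoop upright back on the coaster. Do not disturb the other things on the desk.

Things in the scene. Friction and masses are not known exactly. Their poses are not given: they have to be found in the camera images.
- token_scoop: aluminium token scoop, 131x71x74 mm, 0.13 to 0.21 kg. Origin: centre of its underside, straight below the handle; z up, spout towards its own -x. Tray floor 3 mm thick; rear wall at x=+45, side walls at y=+-33 mm, 28 mm high; from x=-40 the sides (24 mm high) taper to the open spout end at x=-85. Starts on the coaster, spout roughly towards the robot (within 0.8 rad)
- handle_mid (a point): centre of the scoop's handle (token_scoop frame 0, 0, 62 mm): a dark wooden bar across the tray, parallel to its y, 16 mm thick (along x), 24 mm high, on posts at y=+-33 mm (about 60 mm clear between them)
- spout_tip (a point): middle of the spout's lower front edge (token_scoop frame -85, 0, 0 mm); the spout is 41 mm wide inside
- letter_scale: grey letter scale fixed to the desk (it cannot be shifted), base 190 x 150 mm, top 30 mm above the desk; origin on the desk under the middle of the base, z up, x away from its display. It carries the round steel pan centred at x=+12, y=0 mm. Coaster and scale may have swapped sides.
- scale_pan: the scale's shallow round steel pan: 116 mm across the rim, floor about 90 mm across, walls flare outward, rim 12 mm above its floor; origin at the pan's underside (39 mm above the desk), centre, z up. It sinks straight down on a spring, 1 mm per newton, and hits its stop at 8 mm
- pan_floor (a point): centre of the pan's floor, on its upper surface, 42 mm above the desk when nothing presses on the pan
- coaster: turned wooden coaster fixed to the desk, 92 mm across, 9 mm thick; origin at the centre of its underside (its top is 9 mm above the origin)
- token1: brass token, plain disc 18 mm in diameter, 5 mm thick, 10 to 16 g; origin at the centre of its underside. One of four alike; starts flat on the scoop's floor behind the spout. Slides on the scoop's floor only once that is tilted by 25 to 37 degrees (friction 0.48 to 0.72, unknown).
- token2: brass token, plain disc 18 mm in diameter, 5 mm thick, 10 to 16 g; origin at the centre of its underside. One of four alike; starts flat on the scoop's floor behind the spout.
- token3: brass token, plain disc 18 mm in diameter, 5 mm thick, 10 to 16 g; origin at the centre of its underside. One of four alike; starts flat on the scoop's floor behind the spout.
- token4: brass token, plain disc 18 mm in diameter, 5 mm thick, 10 to 16 g; origin at the centre of its underside. One of four alike; starts flat on the scoop's floor behind the spout.
- rubber_stamp: wooden rubber stamp with turned handle, 24x60 mm foot, 69 mm high; a bystander to leave alone; origin at the centre of its underside
- eraser: white eraser in a sleeve, 20x44x12 mm; a bystander to leave alone; origin at the centre of its underside
- tape_measure: tape measure, 34x76x60 mm; a bystander to leave alone; origin at the centre of its underside
- sticky_notes: pad of sticky notes, 75x75x20 mm; a bystander to leave alone; origin at the centre of its underside

How it is judged:
By the outcome, as a careful person would: the job done as asked, in the order asked, and still so for the second after the job is handed in, with the robot touching nothing.
It also fails if it takes over 69 s, if anything falls off the work surface, if the arm or the gripper's body presses on something with over 40 N, if the wrist force passes 120 N, or if a joint passes its speed limit or range.

## Working session

There is one attempt and no reset: what is moved stays moved. The work goes in short steps, Python scripts to look and compute and a tool call to move; the robot and the scene stay as the last step left them, time stands still between calls to the robot, and variables do not carry over. Pictures are saved under pics/ and viewed, at most 10 in all, crops included, and the job is handed in when it is done.

Besides the shell and the picture viewer there is one more tool, called after "Emit:" by a JSON object that holds its "op" and its "data", one argument or row to a line. move_arm: Moves the arm, as the interface text tells. Its arguments: {"type":"object","properties":{"dp":{"type":"array"},"turn":{"type":"array"},"hand":{"type":"array"}},"required":["dp","turn","hand"]}

```bash
mkdir -p pics
cat > h.py <<'E'
import numpy as np, cv2
from bench import arm, optics
def grab(n,save=None):
    f=optics.grab_frame(n)
    if save: cv2.imwrite('pics/'+save,cv2.cvtColor(np.asarray(f['pixels']),cv2.COLOR_RGB2BGR))
    return f
def cam(f):
    R=cv2.Rodrigues(np.array(f['rvec'],float))[0]; t=np.array(f['tvec'],float).ravel(); return R,t,np.array(f['mtx'],float)
def cloud(f):
    R,t,K=cam(f); z=np.asarray(f['range_z'],float); v,u=np.mgrid[:z.shape[0],:z.shape[1]]
    P=np.stack([(u-K[0,2])/K[0,0]*z,(v-K[1,2])/K[1,1]*z,z],-1)
    W=(P-t)@R; W[z==0]=np.nan; return W
def ray(f,u,v,h):
    R,t,K=cam(f); d=R.T@np.array([(u-K[0,2])/K[0,0],(v-K[1,2])/K[1,1],1]); c=-R.T@t
    return c+d*(h-c[2])/d[2]
def st():
    s=arm.get_state(); R=cv2.Rodrigues(np.array(s['tool_rot'],float))[0]; return s,np.array(s['tcp_pos']),R
E
python3 - <<'E'
from h import *
f=grab('top','top0.png'); g=grab('scene','scene0.png')
s,p,R=st(); print(s); print(R.round(3))
for x in (f,g):
    Rr,t,K=cam(x); print((-Rr.T@t).round(3),Rr[2].round(2),K[0,0])
E
```

```text
{'t': 0.1, 'qpos': array([-1.34700379e+00,  5.32923590e-02,  1.61417701e+00,  6.37120628e-05,
        1.47600849e+00, -1.19005530e-01]), 'joint_velocities': array([ 0.00131782, -0.00136467, -0.00293194,  0.0010467 ,  0.00177613,
        0.00047511]), 'joint_efforts': array([ 1.09825349e-03, -3.94902384e+01, -3.71363640e+01, -1.05337549e-04,
        3.93632508e-03, -1.78955014e-05]), 'tcp_pos': array([ 0.20997008, -0.58810425,  0.24917285]), 'tool_rot': array([-3.09370256e+00, -5.35502247e-01,  5.55638634e-05]), 'force': array([0.42610891, 0.41523821, 0.48697925]), 'wrist_torque': array([ 0.01545532,  0.01452565, -0.00622735]), 'grasp_force': 0.0, 'finger_gap': 0.08568160358936147}
[[ 0.942  0.336 -0.   ]
 [ 0.336 -0.942  0.002]
 [ 0.    -0.002 -1.   ]]
[0.475 0.076 1.007] [ 0.03  0.01 -1.  ] 385.71410440773707
[-0.116  0.596  0.546] [ 0.67 -0.54 -0.5 ] 376.8343549768035
```

View pics/top0.png

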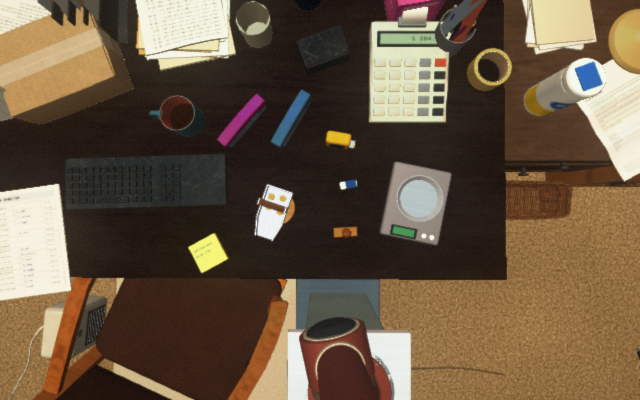

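View pics/scene0.png

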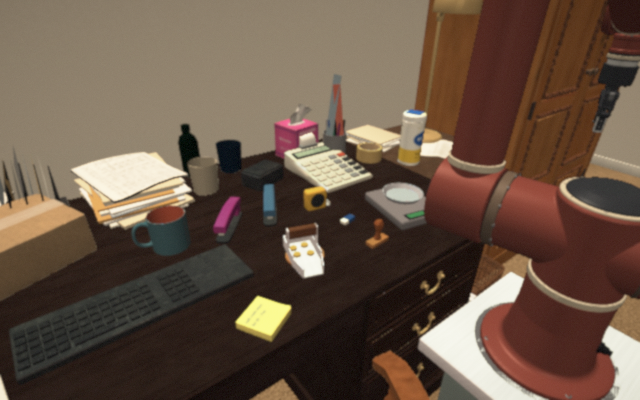

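The top view shows the scoop at about (273,208) with its spout towards the lower left. The scale is at (417,203), with the pan at about (420,199). The stamp (345,232) and eraser (348,184) lie between them, and the notes are at (208,253). The scene view agrees. Next I measure from depth and colour.

Run:
```python
from h import *
f=grab('top'); W=cloud(f); px=np.asarray(f['pixels']); hsv=cv2.cvtColor(px,cv2.COLOR_RGB2HSV)
sub=np.zeros(W.shape[:2],bool); sub[170:250,245:305]=1
Z=W[...,2]
print('desk z',np.nanmedian(Z[250:270,300:480]))
wh=(sub&(hsv[...,1]<60)&(hsv[...,2]>150)).astype(np.uint8)
hd=(sub&(Z>0.066)&(Z<0.1)).astype(np.uint8)
for n,m in(('white',wh),('handle',hd)):
    P=W[m>0]; print(n,m.sum(),np.nanmedian(P,0).round(4),np.nanmin(P,0).round(3),np.nanmax(P,0).round(3), cv2.minAreaRect(np.argwhere(m)[:,::-1].astype(np.float32)))
m=hd>0;uv=np.argwhere(m)[:,::-1]
Q=np.array([ray(f,u,v,0.083)[:2] for u,v in uv],np.float32); print('handle rect',cv2.minAreaRect(Q))
# white contour quadrilateral
cs=cv2.findContours(wh,0,2)[0]; c=max(cs,key=cv2.contourArea); print(cv2.approxPolyDP(c,3,True)[:,0].tolist())
# coaster
co=(sub&(hsv[...,0]<25)&(hsv[...,1]>90)&(hsv[...,2]>110)).astype(np.uint8)
Qc=np.array([ray(f,u,v,0.009)[:2] for v,u in np.argwhere(co)]);print('coaster px',co.sum(),Qc.min(0),Qc.max(0))
# scale base & pan
s2=np.zeros_like(sub); s2[150:255,370:465]=1
b=(s2&(Z>0.022)).astype(np.uint8); Q=np.array([ray(f,u,v,0.03)[:2] for v,u in np.argwhere(b)],np.float32); print('base',cv2.minAreaRect(Q))
p=(s2&(Z>0.039)).astype(np.uint8); Q=np.array([ray(f,u,v,0.052)[:2] for v,u in np.argwhere(p)],np.float32); print('pan',cv2.minEnclosingCircle(Q), np.median(Q,0))
u=px[165:250,240:310];cr=np.hstack([cv2.resize(px[165:250,240:310],(420,510),interpolation=2),cv2.resize(px[155:250,370:460],(380,510),interpolation=2)])
cv2.imwrite('pics/crop1.png',cr[...,::-1])
```

```text
desk z -0.0019416206508385062
white 1032 [0.4502 0.2029 0.0112] [ 0.39   0.148 -0.002] [0.529 0.241 0.084] ((269.8000183105469, 212.10000610351562), (30.041635513305664, 51.54512405395508), 18.43494987487793)
handle 197 [0.4781 0.1923 0.0815] [0.461 0.158 0.067] [0.495 0.229 0.087] ((271.9000244140625, 205.30001831054688), (29.725406646728516, 6.324554920196533), 18.43494987487793)
handle rect ((0.47746267914772034, 0.19223833084106445), (0.07144467532634735, 0.015157574787735939), 71.97692108154297)
[[267, 185], [263, 198], [264, 195], [266, 200], [285, 209], [278, 215], [262, 206], [257, 217], [260, 205], [255, 234], [256, 228], [258, 235], [272, 240], [292, 193]]
coaster px 239 [0.43467187 0.14417174] [0.50694118 0.23510626]
base ((0.48631370067596436, -0.16398397088050842), (0.1490834504365921, 0.1885557770729065), 78.51070404052734)
pan ((0.49795085191726685, -0.16882376372814178), 0.05748269334435463) [ 0.4978603  -0.16989042]
```

View pics/crop1.png

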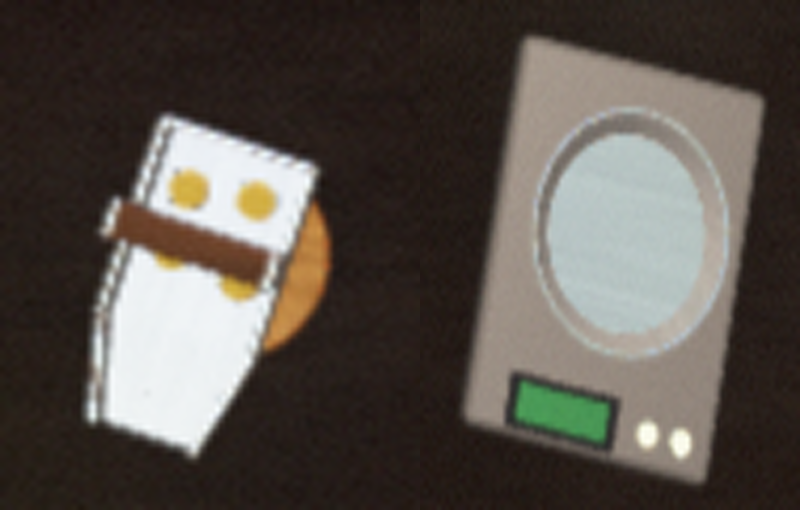

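Emit:
{"op": "move_arm", "data": {
  "dp": [
    [0.514,-0.645,0],
    [0.514,-0.645,0],
    [0.514,-0.645,0],
    [0.514,-0.645,0],
    [0.514,-0.645,0],
    [0.514,-0.645,0],
    [0.514,-0.645,0],
    [0.514,-0.645,0],
    [0.514,-0.645,0],
    [0.514,-0.645,0],
    [0.514,-0.645,0],
    [0.514,-0.645,0]
  ],
  "turn": [-2.483,-2.483,-2.483,-2.483,-2.483,-2.483,-2.483,-2.483,-2.483,-2.483,-2.483,-2.483],
  "hand": [1,1,1,1,1,1,1,1,1,1,1,1]
}}

```text
t: 1.65
tcp_pos: [0.4533, 0.1231, 0.2503]
tool_rot: [0.841, 3.026, -0.0]
force: [0.8, -0.7, 0.9]
finger_gap: 0.0855
grasp_force: 0.0
```

Emit:
{"op": "move_arm", "data": {
  "dp": [
    [0,0,0],
    [0,0,0],
    [0,0,0]
  ],
  "turn": [0,0,0],
  "hand": [1,1,1]
}}

```text
t: 2.02
tcp_pos: [0.453, 0.1197, 0.2502]
tool_rot: [0.855, 3.023, -0.0]
force: [-0.2, -0.7, 0.3]
finger_gap: 0.0853
grasp_force: 0.0
```

Run:
```python
from h import *
s,p,R=st(); print(s['t'],s['qpos'].round(3),p.round(4)); print(R.round(3))
a=np.radians(71.98); y=np.array([np.cos(a),np.sin(a),0]); d=np.array([.4775,.1922,.15])-p; print('dp',(R.T@d).round(4),'ytool.',(R.T@y).round(3))
f=grab('wrist','w1.png')
```

```text
2.025 [ 0.1   -0.337  1.964 -0.     1.515 -0.92 ] [0.453  0.1197 0.2502]
[[-0.852  0.524  0.   ]
 [ 0.524  0.852 -0.   ]
 [-0.    -0.    -1.   ]]
dp [0.0171 0.0746 0.1002] ytool. [ 0.234  0.972 -0.   ]
```

Emit:
{"op": "move_arm", "data": {
  "dp": [
    [0.009,0.037,0.02],
    [0.017,0.075,0.05],
    [0.017,0.075,0.09],
    [0.017,0.075,0.1],
    [0.017,0.075,0.1]
  ],
  "turn": [-0.118,-0.236,-0.236,-0.236,-0.236],
  "hand": [1,1,1,1,1]
}}

```text
t: 2.7
tcp_pos: [0.4777, 0.1928, 0.1503]
tool_rot: [-0.492, -3.102, 0.0]
force: [0.3, 0.2, 1.2]
finger_gap: 0.0855
grasp_force: 0.0
```

Run:
```python
from h import *
s,p,R=st(); print(s['t'],p.round(4),s['finger_gap'])
f=grab('wrist','w2.png'); W=cloud(f); Z=W[...,2]
m=(Z>0.074)&(Z<0.092)&(np.hypot(W[...,0]-.4775,W[...,1]-.192)<.06)
Q=W[m][:,:2].astype(np.float32); r=cv2.minAreaRect(Q); print(m.sum(),r,Q.mean(0), np.median(Z[m]))
a=np.radians(71.98); d=np.array([*r[0],.078])-p; print('dp',(R.T@d).round(4)); print(R.round(3))
```

```text
2.7 [0.4777 0.1928 0.1503] 0.0855122825981888
3098 ((0.4760030210018158, 0.1922142207622528), (0.07105401903390884, 0.016176119446754456), 71.60199737548828) [0.4745701  0.19260022] 0.08377201645860735
dp [ 0.0014 -0.001   0.0723]
[[-0.951  0.309 -0.001]
 [ 0.309  0.951 -0.   ]
 [ 0.001 -0.    -1.   ]]
```

View pics/w2.png

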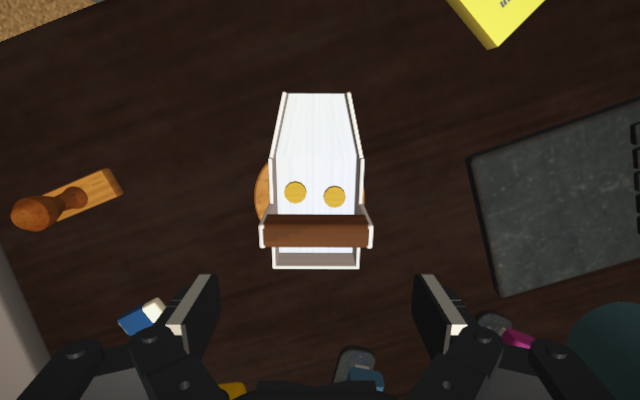

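The wrist view shows the scoop square between the open fingers. The handle is at (316,232), and two tokens are visible at (295,192) and (334,196). Both views agree on the handle pose, so I descend and close gently on the bar ends. That lets the scoop pivot about the closing axis.

Emit:
{"op": "move_arm", "data": {
  "dp": [
    [0.001,-0.001,0.025],
    [0.001,-0.001,0.05],
    [0.001,-0.001,0.068],
    [0.001,-0.001,0.072],
    [0.001,-0.001,0.072],
    [0.001,-0.001,0.072],
    [0.001,-0.001,0.072],
    [0.001,-0.001,0.072]
  ],
  "turn": [0,0,0,0,0,0,0,0],
  "hand": [1,1,1,1,0.9,0.85,0.82,0.82]
}}

```text
t: 3.75
tcp_pos: [0.4775, 0.1932, 0.0797]
tool_rot: [0.489, 3.101, 0.001]
force: [-0.6, -1.7, 5.6]
finger_gap: 0.0703
grasp_force: 24.3
```

Emit:
{"op": "move_arm", "data": {
  "dp": [
    [0,0,0],
    [0,0,0]
  ],
  "turn": [0,0],
  "hand": [0.8,0.8]
}}

```text
t: 4.0
tcp_pos: [0.4775, 0.1932, 0.0802]
tool_rot: [0.489, 3.101, 0.001]
force: [-2.9, -1.7, 8.5]
finger_gap: 0.0693
grasp_force: 65.3
```

Emit:
{"op": "move_arm", "data": {
  "dp": [
    [0,0,-0.002],
    [0,0,-0.008],
    [0,0,-0.02],
    [0,0,-0.04],
    [0,0,-0.06],
    [0,0,-0.08],
    [0,0,-0.095],
    [0,0,-0.1],
    [0,0,-0.1]
  ],
  "turn": [0,0,0,0,0,0,0,0,0],
  "hand": [0.8,0.8,0.8,0.8,0.8,0.8,0.8,0.8,0.8]
}}

```text
t: 5.12
tcp_pos: [0.4765, 0.1931, 0.1784]
tool_rot: [0.489, 3.103, 0.0]
force: [-0.3, 0.4, -1.7]
finger_gap: 0.0696
grasp_force: 65.7
```

```bash
cat >> h.py <<'E'
def tilt(f,p,R,show=True):
    """scoop pitch from wrist depth of tray floor/walls in tool frame (tool x to spout, z down)"""
    W=cloud(f); T=(W-p)@R; return T
E
python3 - <<'E'
from h import *
s,p,R=st(); print(s['t'],p.round(4),s['finger_gap'],s['grasp_force'],s['force'].round(2),s['wrist_torque'].round(3))
f=grab('wrist','w3.png'); T=tilt(f,p,R)
# floor points: tool y within 15mm, profile z vs x
for x in np.arange(-.06,.11,.01):
    m=(abs(T[...,1])<.012)&(abs(T[...,0]-x)<.004)&(abs(T[...,2])<.13); 
    if m.sum()>5: print(round(x,3),m.sum(),np.percentile(T[m][:,2],[10,50,90]).round(4))
g=grab('top'); W=cloud(g); px=np.asarray(g['pixels']); hsv=cv2.cvtColor(px,cv2.COLOR_RGB2HSV)
cv2.imwrite('pics/t3.png',cv2.resize(px[150:260,225:325],(600,660))[...,::-1])
co=((hsv[...,0]<25)&(hsv[...,1]>90)&(hsv[...,2]>110)); co[:170]=0;co[250:]=0;co[:,:245]=0;co[:,305:]=0
Q=np.array([ray(g,u,v,.009)[:2] for v,u in np.argwhere(co)]);print(len(Q),Q.min(0),Q.max(0))
E
```

```text
5.125 [0.4765 0.1931 0.1784] 0.06956516260335287 65.6999945640564 [-0.26  0.41 -1.71] [-0.031  0.005  0.006]
-0.04 289 [0.0421 0.0444 0.0473]
-0.02 20 [0.0671 0.0675 0.0683]
-0.01 514 [-0.0026  0.067   0.0679]
0.0 1362 [-0.0044 -0.0035  0.0674]
0.01 3680 [-0.0606 -0.0028  0.0625]
0.02 507 [0.0662 0.0671 0.0678]
0.03 534 [0.0663 0.0671 0.0679]
0.04 545 [0.0663 0.067  0.0679]
0.05 566 [0.0662 0.0671 0.0679]
0.06 613 [0.0662 0.0671 0.0679]
0.07 644 [0.0662 0.067  0.0678]
0.08 657 [0.0662 0.067  0.0678]
1602 [0.364941   0.14421316] [0.56662452 0.27217809]
```

View pics/w3.png

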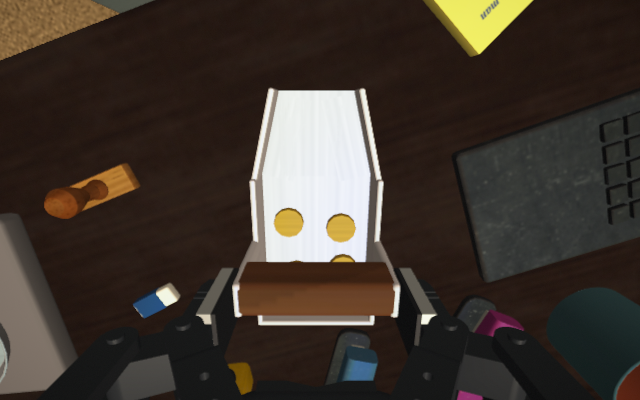

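Held level, about 65 N of grip, with all four tokens aboard: two in clear view at (288,222) and (341,227), and the other two partly under the bar. Carrying it over to the scale.

Emit:
{"op": "move_arm", "data": {
  "dp": [
    [-0.003,-0.006,0],
    [-0.01,-0.02,0],
    [-0.021,-0.041,0],
    [-0.035,-0.068,0],
    [-0.052,-0.101,0],
    [-0.07,-0.135,0],
    [-0.087,-0.169,0],
    [-0.104,-0.203,0],
    [-0.122,-0.237,0],
    [-0.139,-0.27,0],
    [-0.153,-0.297,0],
    [-0.164,-0.318,0]
  ],
  "turn": [0,0,0,0,0,0,0,0,0,0,0,0],
  "hand": [0.8,0.8,0.8,0.8,0.8,0.8,0.8,0.8,0.8,0.8,0.8,0.8]
}}

```text
t: 6.72
tcp_pos: [0.5343, -0.1621, 0.1781]
tool_rot: [-0.492, -3.102, 0.0]
force: [0.3, -0.7, -1.5]
finger_gap: 0.0695
grasp_force: 65.7
```

Emit:
{"op": "move_arm", "data": {
  "dp": [
    [-0.007,-0.014,0],
    [-0.01,-0.019,0.005],
    [-0.01,-0.02,0.015],
    [-0.01,-0.02,0.025],
    [-0.01,-0.02,0.032],
    [-0.01,-0.02,0.033],
    [-0.01,-0.02,0.033],
    [-0.01,-0.02,0.033]
  ],
  "turn": [0,0,0,0,0,0,0,0],
  "hand": [0.8,0.8,0.8,0.8,0.8,0.8,0.81,0.81]
}}

```text
t: 7.72
tcp_pos: [0.5384, -0.1821, 0.1459]
tool_rot: [0.489, 3.102, -0.0]
force: [0.4, 0.1, -1.4]
finger_gap: 0.0698
grasp_force: 65.0
```

Emit:
{"op": "move_arm", "data": {
  "dp": [
    [0,0,0],
    [0,0,0]
  ],
  "turn": [0,0],
  "hand": [0.815,0.815]
}}

```text
t: 7.98
tcp_pos: [0.5382, -0.1821, 0.1455]
tool_rot: [0.489, 3.103, -0.0]
force: [0.0, -0.2, -2.1]
finger_gap: 0.0699
grasp_force: 49.8
```

```bash
cat >> h.py <<'E'
def prof(save=None):
    s,p,R=st(); print(s['t'],p.round(4),'gap',round(s['finger_gap'],4),'grip',round(s['grasp_force'],1),'F',s['force'].round(2))
    T=tilt(grab('wrist',save),p,R)
    m=(abs(T[...,1])<.012)&(T[...,0]>.0)&(T[...,0]<.11)&(T[...,2]>.035)&(T[...,2]<.13)
    X=T[m]; 
    # robust line
    c=cv2.fitLine(X[:,[0,2]].astype(np.float32),cv2.DIST_WELSCH,0,.01,.01).ravel(); print('tilt deg',np.degrees(np.arctan(c[1]/c[0])).round(2),'at',c[2:].round(4),m.sum(),'h',(p+R@np.array([c[2],0,c[3]])).round(4))
    return T,p,R
E
python3 - <<'E'
from h import *
prof()
E
```

```text
7.975 [ 0.5382 -0.1821  0.1455] gap 0.0699 grip 49.8 F [ 0.04 -0.17 -2.13]
tilt deg 0.87 at [0.0422 0.0664] 7546 h [ 0.498  -0.1691  0.0791]
```

Emit:
{"op": "move_arm", "data": {
  "dp": [
    [0,0,0],
    [0,0,0]
  ],
  "turn": [0,0],
  "hand": [0.82,0.82]
}}

```text
t: 8.28
tcp_pos: [0.5381, -0.182, 0.1453]
tool_rot: [-0.489, -3.103, 0.0]
force: [-0.2, -0.1, -1.6]
finger_gap: 0.0699
grasp_force: 34.6
```

Emit:
{"op": "move_arm", "data": {
  "dp": [
    [0,0,0],
    [0,0,0]
  ],
  "turn": [0,0],
  "hand": [0.824,0.824]
}}

```text
t: 8.52
tcp_pos: [0.5381, -0.182, 0.1453]
tool_rot: [0.489, 3.103, -0.0]
force: [-0.2, 0.1, -2.6]
finger_gap: 0.0704
grasp_force: 22.4
```

Run:
```python
from h import *
prof()
```

```text
8.525 [ 0.5381 -0.182   0.1453] gap 0.0704 grip 22.4 F [-0.24  0.09 -2.6 ]
tilt deg 0.89 at [0.0356 0.0662] 7561 h [ 0.5042 -0.1711  0.0791]
```

Emit:
{"op": "move_arm", "data": {
  "dp": [
    [0,0,0],
    [0,0,0]
  ],
  "turn": [0,0],
  "hand": [0.828,0.828]
}}

```text
t: 8.82
tcp_pos: [0.538, -0.182, 0.1453]
tool_rot: [0.489, 3.103, 0.0]
force: [0.1, -0.7, -2.2]
finger_gap: 0.0708
grasp_force: 10.2
```

Run:
```python
from h import *
prof()
```

```text
8.825 [ 0.538  -0.182   0.1453] gap 0.0708 grip 10.2 F [ 0.11 -0.75 -2.17]
tilt deg 2.19 at [0.048  0.0661] 7567 h [ 0.4924 -0.1673  0.0793]
```

Emit:
{"op": "move_arm", "data": {
  "dp": [
    [0,0,0],
    [0,0,0],
    [0,0,0]
  ],
  "turn": [0,0,0],
  "hand": [0.829,0.829,0.829]
}}

```text
t: 9.25
tcp_pos: [0.5381, -0.182, 0.1453]
tool_rot: [0.489, 3.103, 0.0]
force: [0.6, 0.3, -2.1]
finger_gap: 0.0708
grasp_force: 7.1
```

Run:
```python
from h import *
prof()
```

```text
9.25 [ 0.5381 -0.182   0.1453] gap 0.0708 grip 7.1 F [ 0.64  0.28 -2.05]
tilt deg 1.62 at [0.0412 0.066 ] 7557 h [ 0.4989 -0.1694  0.0793]
```

Emit:
{"op": "move_arm", "data": {
  "dp": [
    [0,0,0],
    [0,0,0],
    [0,0,0]
  ],
  "turn": [0,0,0],
  "hand": [0.8297,0.8297,0.8297]
}}

```text
t: 9.68
tcp_pos: [0.5381, -0.182, 0.1453]
tool_rot: [0.489, 3.103, -0.0]
force: [-0.5, -0.7, -2.8]
finger_gap: 0.0708
grasp_force: 5.0
```

Run:
```python
from h import *
prof()
```

```text
9.675 [ 0.5381 -0.182   0.1453] gap 0.0708 grip 5.0 F [-0.5  -0.73 -2.8 ]
tilt deg -0.01 at [0.049  0.0662] 7594 h [ 0.4915 -0.167   0.0791]
```

Weight on the tool is about 2.1 N and grip is 3 N per 0.001 of hand. With a weak grip I'll lower the scoop level onto the near rim, with the spout inside the far floor edge, and let the spout settle onto the pan floor.

Emit:
{"op": "move_arm", "data": {
  "dp": [
    [-0.004,0,0.005],
    [-0.004,0,0.01],
    [-0.004,0,0.015],
    [-0.004,0,0.018],
    [-0.004,0,0.02],
    [-0.004,0,0.021],
    [-0.004,0,0.022],
    [-0.004,0,0.022]
  ],
  "turn": [0,0,0,0,0,0,0,0],
  "hand": [0.8297,0.8297,0.8297,0.8297,0.8297,0.8297,0.8297,0.8297]
}}

```text
t: 10.72
tcp_pos: [0.5419, -0.1833, 0.1235]
tool_rot: [0.489, 3.103, 0.0]
force: [-0.7, 0.3, -1.0]
finger_gap: 0.0709
grasp_force: 5.1
```

Run:
```python
from h import *
prof('w4.png')
```

```text
10.725 [ 0.5419 -0.1833  0.1235] gap 0.0709 grip 5.1 F [-0.7   0.25 -1.01]
tilt deg 2.37 at [0.0507 0.0663] 7946 h [ 0.4937 -0.1677  0.0572]
```

View pics/w4.png

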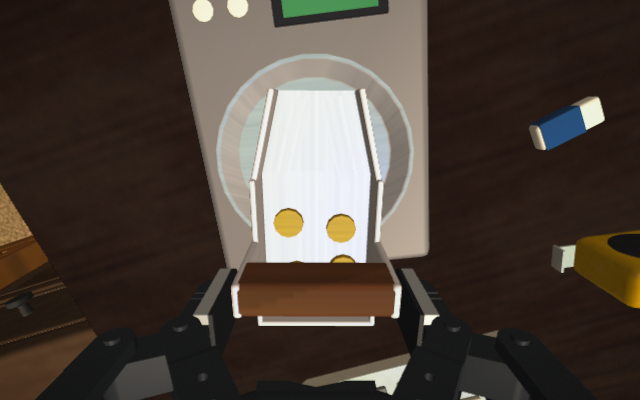

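The spout edge (317,90) is centred inside the pan (rim columns 217–413, far floor edge about row 78). The rim takes about 1 N. I'll lower a little more and loosen slightly.

Emit:
{"op": "move_arm", "data": {
  "dp": [
    [0,0,0.001],
    [0,0,0.002],
    [0,0,0.002],
    [0,0,0.002]
  ],
  "turn": [0,0,0,0],
  "hand": [0.83,0.8303,0.8305,0.8305]
}}

```text
t: 11.28
tcp_pos: [0.542, -0.1833, 0.1216]
tool_rot: [0.489, 3.103, -0.0]
force: [-0.3, 1.3, 1.2]
finger_gap: 0.0711
grasp_force: 2.9
```

Run:
```python
from h import *
prof()
```

```text
11.275 [ 0.542  -0.1833  0.1216] gap 0.0711 grip 2.9 F [-0.28  1.32  1.24]
tilt deg 2.31 at [0.0401 0.0665] 7947 h [ 0.5039 -0.171   0.0551]
```

Emit:
{"op": "move_arm", "data": {
  "dp": [
    [0,0,0],
    [0,0,0],
    [0,0,0],
    [0,0,0]
  ],
  "turn": [0,0,0,0],
  "hand": [0.8311,0.8318,0.833,0.833]
}}

```text
t: 11.82
tcp_pos: [0.5418, -0.1833, 0.1212]
tool_rot: [-0.489, -3.103, 0.0]
force: [-1.2, -0.9, -1.0]
finger_gap: 0.0714
grasp_force: 0.2
```

Run:
```python
from h import *
prof()
```

```text
11.825 [ 0.5418 -0.1833  0.1212] gap 0.0714 grip 0.2 F [-1.19 -0.9  -1.01]
tilt deg 5.55 at [0.0468 0.0681] 7950 h [ 0.4973 -0.169   0.0531]
```

Emit:
{"op": "move_arm", "data": {
  "dp": [
    [0,0,0],
    [0,0,0],
    [0,0,0],
    [0,0,0]
  ],
  "turn": [0,0,0,0],
  "hand": [0.835,0.837,0.84,0.84]
}}

```text
t: 12.38
tcp_pos: [0.5419, -0.1833, 0.1213]
tool_rot: [0.489, 3.103, 0.0]
force: [0.6, -0.6, -0.7]
finger_gap: 0.0715
grasp_force: 0.1
```

Run:
```python
from h import *
T,p,R=prof('w5.png')
for x in np.arange(-.05,.11,.01):
    m=(abs(T[...,1])<.012)&(abs(T[...,0]-x)<.003)&(T[...,2]<.13)
    if m.sum()>5: print(round(x,3),np.percentile(T[m][:,2],[10,50,90]).round(4))
m=(abs(T[...,1])<.03)&(abs(T[...,0])<.03)&(T[...,2]<.01)&(T[...,2]>-.02); print(T[m].mean(0).round(4),np.percentile(T[m][:,0],[3,97]))
```

```text
12.375 [ 0.5419 -0.1833  0.1213] gap 0.0715 grip 0.1 F [ 0.62 -0.61 -0.75]
tilt deg 7.97 at [0.0502 0.0718] 7844 h [ 0.4942 -0.1678  0.0495]
-0.04 [0.0343 0.0465 0.0593]
0.0 [0.0637 0.0648 0.0657]
0.01 [-0.0609 -0.0561  0.0615]
0.02 [-0.0035  0.0042  0.0681]
0.03 [0.0683 0.0692 0.07  ]
0.04 [0.0697 0.0706 0.0714]
0.05 [0.071  0.072  0.0728]
0.06 [0.0725 0.0734 0.0743]
0.07 [0.0738 0.0748 0.0757]
0.08 [0.0754 0.0762 0.0771]
0.09 [0.0791 0.08   0.0809]
0.1 [0.0682 0.0707 0.0739]
[ 0.0129  0.0001 -0.0033] [0.00445596 0.01840395]
```

View pics/w5.png

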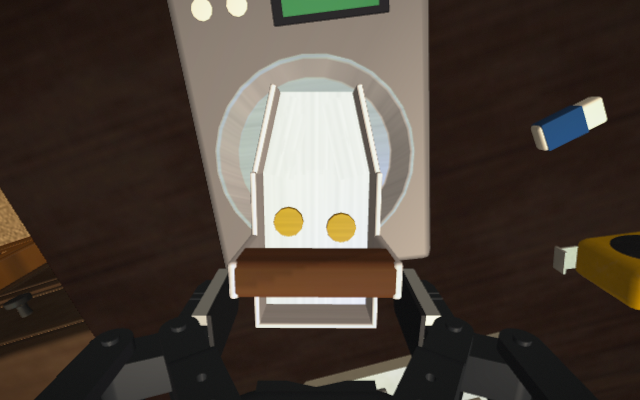

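The spout now rests on the pan floor at 8° tilt, front edge at (317,92). The pan has sunk about 1–2 mm and the tokens haven't moved, two of them at (288,221) and (341,227). Next I re-centre on the handle and take a weak pivoting grip.

Emit:
{"op": "move_arm", "data": {
  "dp": [
    [0,0,0],
    [0.005,0,0],
    [0.011,0,0],
    [0.011,0,0],
    [0.011,0,0],
    [0.011,0,0],
    [0.011,0,0]
  ],
  "turn": [0,0,0,0,0,0,0],
  "hand": [0.88,0.88,0.88,0.84,0.831,0.8295,0.8295]
}}

```text
t: 13.3
tcp_pos: [0.5314, -0.18, 0.1213]
tool_rot: [-0.489, -3.103, 0.0]
force: [-0.3, 0.2, 0.7]
finger_gap: 0.0707
grasp_force: 4.1
```

Run:
```python
from h import *
prof()
```

```text
13.3 [ 0.5314 -0.18    0.1213] gap 0.0707 grip 4.1 F [-0.34  0.17  0.71]
tilt deg 10.2 at [0.048  0.0734] 7746 h [ 0.4856 -0.1652  0.0479]
```

Now tip along the arc about the spout edge, to roughly 20° first.

Emit:
{"op": "move_arm", "data": {
  "dp": [
    [0.001,0,-0.003],
    [0.004,0,-0.006],
    [0.007,0,-0.008],
    [0.01,0,-0.01],
    [0.013,0,-0.012],
    [0.016,0,-0.014],
    [0.019,0,-0.015],
    [0.019,0,-0.015]
  ],
  "turn": [0,0,0,0,0,0,0,0],
  "hand": [0.8295,0.8295,0.8295,0.8295,0.8295,0.8295,0.8295,0.8295]
}}

```text
t: 14.35
tcp_pos: [0.5135, -0.1741, 0.1368]
tool_rot: [0.489, 3.102, -0.0]
force: [1.8, -0.6, 0.5]
finger_gap: 0.071
grasp_force: 4.5
```

```bash
cat >> h.py <<'E'
def tip(T,p,R):
    # median floor profile near spout in tool frame
    for x in np.arange(.03,.11,.01):
        m=(abs(T[...,1])<.012)&(abs(T[...,0]-x)<.003)&(T[...,2]<.14)&(T[...,2]>.03)
        if m.sum()>5: print(round(x,3),np.percentile(T[m][:,2],[10,50,90]).round(4))
E
python3 - <<'E'
from h import *
tip(*prof('w6.png'))
E
```

```text
14.35 [ 0.5135 -0.1741  0.1368] gap 0.071 grip 4.5 F [ 1.75 -0.63  0.49]
tilt deg 19.5 at [0.0671 0.0916] 7046 h [ 0.4498 -0.1535  0.0451]
0.03 [0.0768 0.0778 0.079 ]
0.04 [0.0797 0.0807 0.0818]
0.05 [0.0825 0.0836 0.0847]
0.06 [0.0853 0.0866 0.0952]
0.07 [0.0832 0.0857 0.089 ]
0.08 [0.1045 0.1053 0.1063]
0.09 [0.1045 0.1055 0.1064]
0.1 [0.1025 0.1034 0.1042]
```

View pics/w6.png

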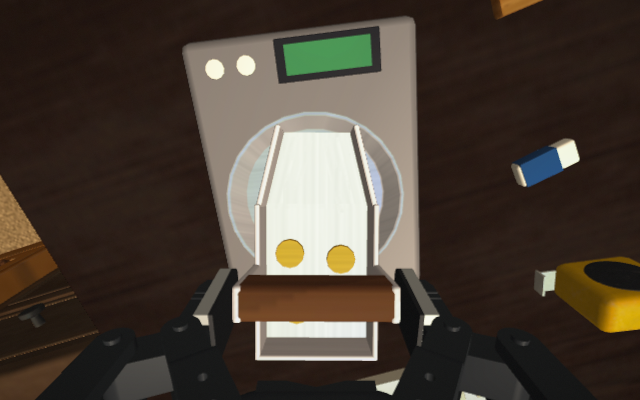

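The scoop is at 16° with the spout edge at (317,132). It is climbing the slippery flared wall (tip about 5 mm up), and the wall gives no useful tipping torque. I'll set it back down to rest, release, and instead lift it weakly by the rear ends of its side walls. Gravity then keeps the spout on the pan floor.

Emit:
{"op": "move_arm", "data": {
  "dp": [
    [-0.006,0,0.003],
    [-0.01,0,0.006],
    [-0.014,0,0.01],
    [-0.019,0,0.013],
    [-0.02,0,0.0145],
    [-0.02,0,0.0145],
    [-0.02,0,0.0145],
    [-0.02,0,0.0145]
  ],
  "turn": [0,0,0,0,0,0,0,0],
  "hand": [0.8295,0.8295,0.8295,0.8295,0.8295,0.831,0.833,0.84]
}}

```text
t: 15.4
tcp_pos: [0.5324, -0.1803, 0.122]
tool_rot: [0.489, 3.103, -0.0]
force: [0.2, 0.4, 0.1]
finger_gap: 0.0716
grasp_force: 0.0
```

Emit:
{"op": "move_arm", "data": {
  "dp": [
    [0,0,0],
    [0,0,0],
    [0,0,0]
  ],
  "turn": [0,0,0],
  "hand": [0.86,0.9,0.9]
}}

```text
t: 15.78
tcp_pos: [0.5323, -0.1802, 0.1218]
tool_rot: [0.489, 3.103, 0.0]
force: [-0.4, -0.1, -0.1]
finger_gap: 0.0769
grasp_force: 0.0
```

Run:
```python
from h import *
T,p,R=prof('w7.png'); tip(T,p,R)
m=(abs(T[...,1])<.03)&(abs(T[...,0])<.03)&(T[...,2]<.012)&(T[...,2]>-.02); print('bar',T[m].mean(0).round(4),np.percentile(T[m][:,0],[3,97]).round(4),np.percentile(T[m][:,2],[3,97]).round(4))
for z0,z1 in((.02,.045),):
    m=(T[...,0]<-.02)&(T[...,0]>-.06)&(T[...,2]<z1)&(T[...,2]>z0)&(abs(T[...,1])<.06); print('rear top',m.sum(),T[m].min(0).round(4),T[m].max(0).round(4),np.median(T[m],0).round(4))
```

```text
15.775 [ 0.5323 -0.1802  0.1218] gap 0.0769 grip 0.0 F [-0.42 -0.07 -0.15]
tilt deg 5.19 at [0.0616 0.0714] 7834 h [ 0.4738 -0.1612  0.0504]
0.03 [0.0678 0.0686 0.0694]
0.04 [0.0685 0.0693 0.0702]
0.05 [0.0693 0.0701 0.0709]
0.06 [0.0699 0.0709 0.0717]
0.07 [0.0707 0.0716 0.0725]
0.08 [0.0716 0.0728 0.0808]
0.09 [0.0686 0.0709 0.0742]
0.1 [0.0896 0.0905 0.0914]
bar [ 0.0037 -0.     -0.0019] [-0.0054  0.0088] [-0.0057  0.0103]
rear top 1377 [-0.0494 -0.0353  0.0364] [-0.0368  0.0334  0.045 ] [-0.0463  0.      0.039 ]
```

View pics/w7.png

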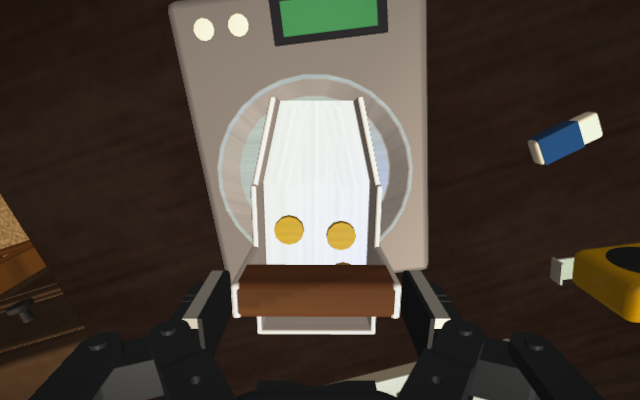

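The scoop rests at 4.4°, with the spout edge at (317,100) inside the pan and the tokens in place. I'm moving to the rear of its side walls.

Emit:
{"op": "move_arm", "data": {
  "dp": [
    [0,0,0],
    [-0.01,0,0],
    [-0.022,0,0],
    [-0.031,0,0.004],
    [-0.031,0,0.014],
    [-0.031,0,0.024],
    [-0.031,0,0.033],
    [-0.031,0,0.039],
    [-0.031,0,0.042],
    [-0.031,0,0.042]
  ],
  "turn": [0,0,0,0,0,0,0,0,0,0],
  "hand": [1,1,1,1,1,1,1,1,1,1]
}}

```text
t: 17.08
tcp_pos: [0.5618, -0.1897, 0.0797]
tool_rot: [-0.489, -3.103, -0.0]
force: [-0.0, 0.5, -0.6]
finger_gap: 0.0854
grasp_force: 0.0
```

Emit:
{"op": "move_arm", "data": {
  "dp": [
    [0,0,0],
    [0,0,0],
    [0,0,0],
    [0,0,0]
  ],
  "turn": [0,0,0,0],
  "hand": [0.85,0.83,0.815,0.812]
}}

```text
t: 17.58
tcp_pos: [0.5619, -0.1897, 0.0799]
tool_rot: [0.489, 3.103, -0.0]
force: [-0.1, -0.1, 0.0]
finger_gap: 0.0695
grasp_force: 0.0
```

Emit:
{"op": "move_arm", "data": {
  "dp": [
    [0,0,0],
    [0,0,0]
  ],
  "turn": [0,0],
  "hand": [0.807,0.807]
}}

```text
t: 17.82
tcp_pos: [0.5619, -0.1897, 0.0798]
tool_rot: [0.489, 3.103, -0.0]
force: [-0.3, -0.7, -0.2]
finger_gap: 0.069
grasp_force: 2.5
```

Emit:
{"op": "move_arm", "data": {
  "dp": [
    [0,0,0],
    [0,0,0]
  ],
  "turn": [0,0],
  "hand": [0.803,0.803]
}}

```text
t: 18.08
tcp_pos: [0.5619, -0.1897, 0.0798]
tool_rot: [0.489, 3.103, 0.0]
force: [-0.4, 0.0, 0.2]
finger_gap: 0.0691
grasp_force: 10.8
```

Emit:
{"op": "move_arm", "data": {
  "dp": [
    [0,0,0],
    [-0.001,0,-0.003],
    [-0.002,0,-0.006],
    [-0.004,0,-0.009],
    [-0.006,0,-0.012],
    [-0.007,0,-0.015],
    [-0.008,0,-0.018],
    [-0.008,0,-0.021],
    [-0.008,0,-0.021]
  ],
  "turn": [0,0,0,0,0,0,0,0,0],
  "hand": [0.8058,0.8058,0.8058,0.8058,0.8058,0.8058,0.8058,0.8058,0.8058]
}}

```text
t: 19.2
tcp_pos: [0.5696, -0.1923, 0.1012]
tool_rot: [0.489, 3.103, -0.0]
force: [-0.2, 0.3, -1.4]
finger_gap: 0.0689
grasp_force: 6.7
```

Run:
```python
from h import *
T,p,R=prof('w8.png')
for x in np.arange(-.02,.14,.01):
    m=(abs(T[...,1])<.012)&(abs(T[...,0]-x)<.003)&(T[...,2]<.14)
    if m.sum()>5: print(round(x,3),np.percentile(T[m][:,2],[10,50,90]).round(4))
```

```text
19.2 [ 0.5696 -0.1923  0.1012] gap 0.0689 grip 6.7 F [-0.18  0.27 -1.41]
tilt deg 10.35 at [0.0839 0.0394] 5407 h [ 0.4899 -0.1665  0.0617]
-0.02 [0.0095 0.0156 0.0197]
-0.01 [0.0199 0.0207 0.0216]
0.01 [-0.0613 -0.0586 -0.0559]
0.03 [-0.0432 -0.0419  0.029 ]
0.04 [-0.0423 -0.041   0.0308]
0.05 [0.0319 0.0328 0.0337]
0.06 [0.0337 0.0346 0.0357]
0.07 [0.0357 0.0367 0.0376]
0.08 [0.0377 0.0386 0.0395]
0.09 [0.0396 0.0406 0.0416]
0.1 [0.0416 0.0425 0.0435]
0.11 [0.0444 0.0577 0.0587]
0.12 [0.0565 0.0577 0.0587]
```

View pics/w8.png

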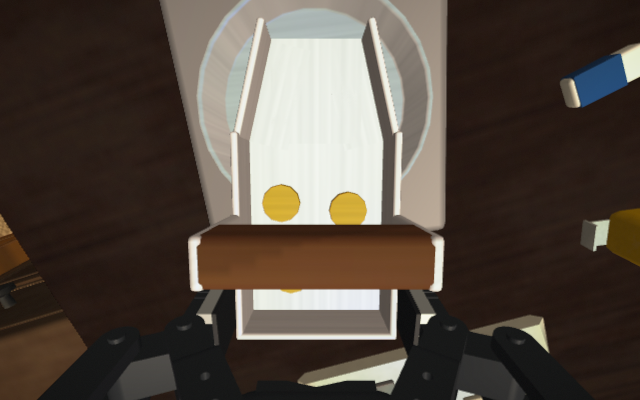

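Emit:
{"op": "move_arm", "data": {
  "dp": [
    [0,0,0],
    [0,0,0],
    [0,0,0],
    [0,0,0]
  ],
  "turn": [0,0,0,0],
  "hand": [0.8065,0.807,0.8072,0.8072]
}}

```text
t: 19.75
tcp_pos: [0.5694, -0.1922, 0.1008]
tool_rot: [-0.489, -3.103, -0.0]
force: [0.7, 0.2, -2.0]
finger_gap: 0.0693
grasp_force: 2.3
```

```bash
cat >> h.py <<'E'
def tab(T):
    print(*[ (int(round(x*1000)),round(float(np.median(T[m][:,2])),4)) for x in np.arange(.0,.14,.01) for m in [(abs(T[...,1])<.012)&(abs(T[...,0]-x)<.003)&(T[...,2]<.16)&(T[...,2]>-.01)] if m.sum()>5])
E
python3 - <<'E'
from h import *
T,p,R=prof(); tab(T)
E
```

```text
19.75 [ 0.5694 -0.1922  0.1008] gap 0.0693 grip 2.3 F [ 0.75  0.15 -1.99]
tilt deg 17.27 at [0.0721 0.0459] 7608 h [ 0.5009 -0.17    0.0549]
(0, 0.0192) (30, 0.0324) (40, 0.0361) (50, 0.0391) (60, 0.0421) (70, 0.0452) (80, 0.0483) (90, 0.0512) (100, 0.0543) (110, 0.0579) (120, 0.0577)
```

The rear-pivot approach works: the spout dropped back onto the floor, 17° tilt at 2.3 N grip. Continuing the lift along the arc.

Emit:
{"op": "move_arm", "data": {
  "dp": [
    [0.001,0,-0.002],
    [0.002,0,-0.004],
    [0.003,0,-0.006],
    [0.004,0,-0.008],
    [0.006,0,-0.01],
    [0.007,0,-0.012],
    [0.008,0,-0.014],
    [0.008,0,-0.014]
  ],
  "turn": [0,0,0,0,0,0,0,0],
  "hand": [0.8071,0.8071,0.8071,0.8071,0.8071,0.8071,0.8071,0.8071]
}}

```text
t: 20.8
tcp_pos: [0.5618, -0.1897, 0.115]
tool_rot: [0.489, 3.103, -0.0]
force: [0.4, 0.1, -1.1]
finger_gap: 0.069
grasp_force: 2.2
```

Run:
```python
from h import *
T,p,R=prof(); tab(T)
```

```text
20.8 [ 0.5618 -0.1897  0.115 ] gap 0.069 grip 2.2 F [ 0.41  0.06 -1.13]
tilt deg 24.05 at [0.0794 0.0622] 6842 h [ 0.4863 -0.1653  0.0528]
(0, 0.0248) (10, 0.0299) (40, 0.0443) (50, 0.0489) (60, 0.0535) (70, 0.0582) (80, 0.0627) (90, 0.0673) (100, 0.0722) (110, 0.0722) (120, 0.0639) (130, 0.0835)
```

Emit:
{"op": "move_arm", "data": {
  "dp": [
    [-0.001,0,-0.002],
    [-0.002,0,-0.004],
    [-0.002,0,-0.006],
    [-0.002,0,-0.008],
    [-0.001,0,-0.01],
    [0,0,-0.012],
    [0.001,0,-0.013],
    [0.001,0,-0.013]
  ],
  "turn": [0,0,0,0,0,0,0,0],
  "hand": [0.8071,0.8071,0.8071,0.8071,0.8071,0.8071,0.8071,0.8071]
}}

```text
t: 21.85
tcp_pos: [0.5609, -0.1894, 0.1279]
tool_rot: [0.489, 3.103, -0.0]
force: [0.3, 0.2, -0.7]
finger_gap: 0.0688
grasp_force: 2.2
```

Run:
```python
from h import *
T,p,R=prof('w9.png'); tab(T)
```

```text
21.85 [ 0.5609 -0.1894  0.1279] gap 0.0688 grip 2.2 F [ 0.28  0.2  -0.67]
tilt deg 29.76 at [0.0654 0.0694] 5874 h [ 0.4987 -0.1693  0.0585]
(0, 0.0282) (10, 0.0351) (40, 0.0551) (50, 0.0606) (60, 0.0667) (70, 0.073) (80, 0.0794) (90, 0.0852) (100, 0.085) (110, 0.0851) (120, 0.0757) (130, 0.0966)
```

View pics/w9.png

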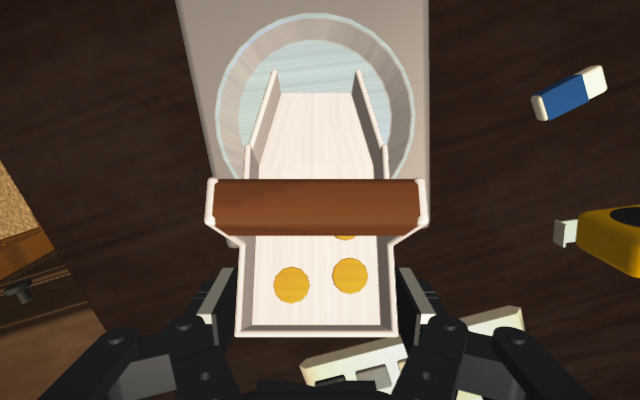

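The wrist view shows 32° tilt, with the spout low in the middle of the pan (edge at (315,93)) and the tokens still near the rear at (291,285) and (350,275). I've now viewed 11 pictures, one over the limit of 10, so from here I check numerically only.

Emit:
{"op": "move_arm", "data": {
  "dp": [
    [0.002,0,-0.002],
    [0.004,0,-0.004],
    [0.006,0,-0.006],
    [0.008,0,-0.008],
    [0.01,0,-0.01],
    [0.01,0,-0.01],
    [0.01,0,-0.01]
  ],
  "turn": [0,0,0,0,0,0,0],
  "hand": [0.8071,0.8071,0.8071,0.8071,0.8071,0.8071,0.8071]
}}

```text
t: 22.78
tcp_pos: [0.5514, -0.1864, 0.1378]
tool_rot: [0.489, 3.103, -0.0]
force: [0.7, -0.0, -0.5]
finger_gap: 0.0693
grasp_force: 2.2
```

```bash
cat >> h.py <<'E'
C=np.array([.498,-.169])
def tok(name='wrist',ref=C,rad=.13):
    f=grab(name); W=cloud(f); hsv=cv2.cvtColor(np.asarray(f['pixels']),cv2.COLOR_RGB2HSV)
    m=(cv2.inRange(hsv,(15,110,90),(28,255,255))>0)&(np.hypot(W[...,0]-ref[0],W[...,1]-ref[1])<rad)
    n,l,s,c=cv2.connectedComponentsWithStats(m.astype(np.uint8))
    for i in range(1,n):
        if s[i,4]>=6: q=np.nanmedian(W[l==i],0); print(name,'blob px',s[i,4],c[i].round(0),'world',q.round(4),'r',np.hypot(*(q[:2]-ref)).round(4), 'h',((q[:2]-ref)@np.array([-.951,.309])).round(4))
E
python3 - <<'E'
from h import *
T,p,R=prof(); tab(T); tok(); tok('top')
E
```

```text
22.775 [ 0.5514 -0.1864  0.1378] gap 0.0693 grip 2.2 F [ 0.72 -0.   -0.47]
tilt deg 33.65 at [0.0607 0.0757] 6035 h [ 0.4937 -0.1677  0.0621]
(0, 0.0322) (10, 0.0405) (40, -0.0093) (50, 0.073) (60, 0.0769) (70, 0.085) (80, 0.0892) (90, 0.0955) (100, 0.0955) (110, 0.086) (120, 0.1064) (130, 0.1065) (140, 0.105)
wrist blob px 1289 [297. 121.] world [ 0.482  -0.1762  0.0557] r 0.0176 h 0.013
wrist blob px 1290 [337. 121.] world [ 0.4896 -0.1535  0.0556] r 0.0176 h 0.0128
top blob px 72 [413. 201.] world [ 0.4903 -0.1513  0.0518] r 0.0193 h 0.0128
top blob px 52 [421. 204.] world [ 0.483  -0.1713  0.0537] r 0.0152 h 0.0136
```

Emit:
{"op": "move_arm", "data": {
  "dp": [
    [0,0,0],
    [0,0,0],
    [0.001,0,-0.001],
    [0.003,0,-0.002],
    [0.004,0,-0.003],
    [0.006,0,-0.004],
    [0.006,0,-0.004],
    [0.006,0,-0.004]
  ],
  "turn": [0,0,0,0,0,0,0,0],
  "hand": [0.8071,0.8071,0.8071,0.8071,0.8071,0.8071,0.8071,0.8071]
}}

```text
t: 23.92
tcp_pos: [0.5457, -0.1845, 0.1419]
tool_rot: [0.489, 3.103, -0.0]
force: [0.4, 0.1, -1.1]
finger_gap: 0.0691
grasp_force: 2.2
```

Run:
```python
from h import *
T,p,R=prof(); tab(T); tok(); tok('top')
```

```text
23.925 [ 0.5457 -0.1845  0.1419] gap 0.0691 grip 2.2 F [ 0.42  0.06 -1.08]
tilt deg 36.07 at [0.0475 0.072 ] 5896 h [ 0.5005 -0.1699  0.0699]
(0, 0.0343) (10, 0.0435) (40, -0.0077) (50, 0.0795) (60, -0.0061) (70, 0.091) (80, 0.1) (90, 0.1002) (100, 0.096) (110, 0.1098) (120, 0.1105) (130, 0.1092) (140, 0.1084)
wrist blob px 1194 [298. 130.] world [ 0.4814 -0.1761  0.0553] r 0.018 h 0.0136
wrist blob px 1197 [337. 130.] world [ 0.4889 -0.1533  0.0553] r 0.0181 h 0.0135
top blob px 72 [413. 201.] world [ 0.4903 -0.1511  0.0521] r 0.0195 h 0.0128
top blob px 60 [421. 204.] world [ 0.4806 -0.1723  0.051 ] r 0.0177 h 0.0156
```

Emit:
{"op": "move_arm", "data": {
  "dp": [
    [0.001,0,-0.002],
    [0.002,0,-0.004],
    [0.001,0,-0.005],
    [0,0,-0.006],
    [-0.002,0,-0.007],
    [-0.004,0,-0.008],
    [-0.006,0,-0.008],
    [-0.006,0,-0.008]
  ],
  "turn": [0,0,0,0,0,0,0,0],
  "hand": [0.8071,0.8071,0.8071,0.8071,0.8071,0.8071,0.8071,0.8071]
}}

```text
t: 25.08
tcp_pos: [0.5516, -0.1864, 0.1498]
tool_rot: [0.489, 3.103, -0.0]
force: [-0.6, -0.2, -1.3]
finger_gap: 0.0689
grasp_force: 2.2
```

```bash
cat >> h.py <<'E'
def tokx():
    s,p,R=st(); f=grab('wrist'); W=cloud(f); hsv=cv2.cvtColor(np.asarray(f['pixels']),cv2.COLOR_RGB2HSV)
    m=(cv2.inRange(hsv,(15,110,90),(28,255,255))>0)&(np.hypot(W[...,0]-C[0],W[...,1]-C[1])<.13)
    n,l,s,c=cv2.connectedComponentsWithStats(m.astype(np.uint8))
    for i in range(1,n):
        if s[i,4]<20: continue
        T=(W[l==i]-p)@R; h=(W[l==i][:,:2]-C)@np.array([-.951,.309]); print(s[i,4],'h',np.percentile(h,[2,50,98]).round(4),'y',np.percentile(T[:,1],[2,50,98]).round(4),'z',[round(float(np.nanmedian(W[l==i][abs(h-a)<.003][:,2])),4) for a in np.percentile(h,[5,30,50,70,95])])
E
python3 - <<'E'
from h import *
T,p,R=prof(); tab(T); tokx(); tok('top')
E
```

```text
25.075 [ 0.5516 -0.1864  0.1498] gap 0.0689 grip 2.2 F [-0.58 -0.21 -1.33]
tilt deg 35.96 at [0.0439 0.0769] 5615 h [ 0.5098 -0.1729  0.0729]
(0, 0.0386) (10, 0.05) (40, -0.0028) (50, -0.0089) (60, -0.001) (70, 0.1028) (80, 0.1032) (90, 0.1075) (100, 0.1075) (110, 0.0981) (120, 0.1185) (130, 0.1184) (140, 0.1165)
1094 h [-0.0042  0.0109  0.025 ] y [-0.0201 -0.0121 -0.0038] z [0.0559, 0.0517, 0.0472, 0.0473, 0.0472]
1077 h [-0.0045  0.0106  0.0244] y [0.0028 0.0107 0.0192] z [0.0561, 0.0515, 0.0472, 0.0473, 0.047]
top blob px 73 [413. 200.] world [ 0.4929 -0.1539  0.0462] r 0.0159 h 0.0095
top blob px 73 [422. 203.] world [ 0.4856 -0.1747  0.0462] r 0.0137 h 0.0101
```

The front pair is flat in the pan (tops at 47 mm) and the rear pair is following. I'll draw the spout back from under them.

Emit:
{"op": "move_arm", "data": {
  "dp": [
    [-0.003,0,0],
    [-0.006,0,0],
    [-0.009,0,0],
    [-0.012,0,0],
    [-0.015,0,0],
    [-0.018,0,0],
    [-0.021,0,0],
    [-0.023,0,0],
    [-0.023,0,0]
  ],
  "turn": [0,0,0,0,0,0,0,0,0],
  "hand": [0.8071,0.8071,0.8071,0.8071,0.8071,0.8071,0.8071,0.8071,0.8071]
}}

```text
t: 26.35
tcp_pos: [0.5734, -0.1935, 0.1498]
tool_rot: [0.489, 3.103, -0.0]
force: [-0.1, 0.1, -1.2]
finger_gap: 0.0688
grasp_force: 2.2
```

Run:
```python
from h import *
T,p,R=prof(); tab(T); tokx(); tok('top')
```

```text
26.35 [ 0.5734 -0.1935  0.1498] gap 0.0688 grip 2.2 F [-0.13  0.06 -1.2 ]
tilt deg 35.51 at [0.0544 0.0824] 5487 h [ 0.5217 -0.1767  0.0674]
(0, 0.0388) (10, 0.0501) (40, -0.0028) (50, -0.0088) (60, -0.001) (70, 0.1068) (80, 0.103) (90, 0.1045) (100, 0.1027) (110, 0.1075) (120, 0.1076) (130, 0.1021)
628 h [0.0104 0.0181 0.0256] y [-0.0188 -0.0112 -0.0037] z [0.0473, 0.0472, 0.0473, 0.0474, 0.0474]
622 h [0.0098 0.0176 0.0251] y [0.002  0.0096 0.0173] z [0.0473, 0.0471, 0.0471, 0.0472, 0.0472]
569 h [-0.0099 -0.0024  0.005 ] y [-0.0201 -0.0127 -0.0051] z [0.0472, 0.0472, 0.0472, 0.0471, 0.0471]
565 h [-0.0105 -0.003   0.0044] y [0.0034 0.0112 0.019 ] z [0.0472, 0.0472, 0.0472, 0.0473, 0.0473]
top blob px 37 [414. 195.] world [ 0.5054 -0.1568  0.0446] r 0.0142 h -0.0033
top blob px 39 [423. 198.] world [ 0.498  -0.1792  0.0448] r 0.0102 h -0.0032
top blob px 37 [412. 203.] world [ 0.4854 -0.1526  0.0446] r 0.0207 h 0.017
top blob px 37 [420. 206.] world [ 0.4781 -0.1721  0.0444] r 0.0201 h 0.018
```

All four tokens lie flat in the pan and the scoop is empty. I'll firm the grip, lift clear, and measure the bare coaster.

Emit:
{"op": "move_arm", "data": {
  "dp": [
    [0,0,-0.001],
    [0,0,-0.003],
    [0,0,-0.008],
    [0,0,-0.018],
    [0,0,-0.03],
    [0,0,-0.045],
    [0,0,-0.06],
    [0,0,-0.065],
    [0,0,-0.065]
  ],
  "turn": [0,0,0,0,0,0,0,0,0],
  "hand": [0.805,0.802,0.799,0.797,0.797,0.797,0.797,0.797,0.797]
}}

```text
t: 27.62
tcp_pos: [0.5735, -0.1935, 0.2155]
tool_rot: [0.489, 3.102, -0.0]
force: [0.5, -0.3, -2.3]
finger_gap: 0.0682
grasp_force: 22.7
```

Run:
```python
from h import *
T,p,R=prof(); tab(T); tok('top',rad=.06)
g=grab('top'); W=cloud(g); hsv=cv2.cvtColor(np.asarray(g['pixels']),cv2.COLOR_RGB2HSV)
m=cv2.inRange(hsv,(5,80,80),(25,255,255)); z=np.zeros_like(m); z[175:245,240:310]=m[175:245,240:310]
n,l,s,c=cv2.connectedComponentsWithStats(z); i=1+np.argmax(s[1:,4]); print(s[i],c[i])
Q=np.array([ray(g,u,v,.009)[:2] for v,u in np.argwhere(l==i)],np.float32); print('coaster',cv2.minEnclosingCircle(Q),Q.mean(0), np.nanmedian(W[l==i],0))
cc=Q.mean(0).astype(float)
# other objects' rough height map near coaster: nearby obstacle points
m=(W[...,2]>.03)&(np.hypot(W[...,0]-cc[0],W[...,1]-cc[1])<.2); P=W[m]; print(len(P)); 
print(np.unique((P[:,:2]/.03).round().astype(int)*3,axis=0).tolist()[:60])
```

```text
27.625 [ 0.5735 -0.1935  0.2155] gap 0.0682 grip 22.7 F [ 0.46 -0.29 -2.28]
tilt deg 48.73 at [0.0332 0.077 ] 2458 h [ 0.542  -0.1834  0.1385]
(0, 0.0389) (10, 0.0505) (40, -0.0024) (50, -0.0088) (60, -0.0017)
top blob px 37 [414. 195.] world [ 0.5053 -0.1569  0.0449] r 0.0142 h -0.0032
top blob px 35 [423. 198.] world [ 0.498  -0.1791  0.0454] r 0.0101 h -0.0031
top blob px 36 [412. 203.] world [ 0.4854 -0.1518  0.0455] r 0.0213 h 0.0173
top blob px 34 [420. 206.] world [ 0.4781 -0.1717  0.0453] r 0.0201 h 0.0181
[ 259  189   36   37 1021] [276.69049951 207.07835455]
coaster ((0.47313934564590454, 0.18910887837409973), 0.046936385333538055) [0.47313285 0.18908799] [0.47323758 0.1889195  0.00648741]
342
[[39, 0], [39, 3], [42, 0], [42, 3], [63, 18], [63, 21], [63, 30], [66, 15], [66, 18], [66, 21]]
```

Coaster at (0.473, 0.189), within 4 mm of where the scoop stood. Carrying the empty scoop back.

Emit:
{"op": "move_arm", "data": {
  "dp": [
    [0.006,0.011,0],
    [0.02,0.036,0],
    [0.039,0.07,0],
    [0.059,0.107,0],
    [0.08,0.145,0],
    [0.102,0.184,0],
    [0.124,0.223,0],
    [0.145,0.261,0],
    [0.163,0.294,0],
    [0.176,0.318,0],
    [0.184,0.332,0],
    [0.184,0.332,0]
  ],
  "turn": [0,0,0,0,0,0,0,0,0,0,0,0],
  "hand": [0.797,0.797,0.797,0.797,0.797,0.797,0.797,0.797,0.797,0.797,0.797,0.797]
}}

```text
t: 29.28
tcp_pos: [0.4999, 0.1797, 0.2146]
tool_rot: [-0.487, -3.103, 0.001]
force: [0.9, -1.1, -1.4]
finger_gap: 0.0685
grasp_force: 22.7
```

Emit:
{"op": "move_arm", "data": {
  "dp": [
    [0,0,0.01],
    [0,0,0.03],
    [0,0,0.055],
    [0,0,0.075],
    [0,0,0.085],
    [0,0,0.088]
  ],
  "turn": [0,0,0,0,0,0],
  "hand": [0.797,0.797,0.797,0.799,0.802,0.804]
}}

```text
t: 30.02
tcp_pos: [0.5001, 0.1789, 0.1259]
tool_rot: [-0.49, -3.102, 0.001]
force: [0.2, 0.2, -1.5]
finger_gap: 0.0687
grasp_force: 11.7
```

Run:
```python
from h import *
T,p,R=prof(); tab(T)
d=np.array([.473,.189])-p[:2]; print('coaster in tool',(R.T@np.array([*d,0])).round(4))
```

```text
30.025 [0.5001 0.1789 0.1259] gap 0.0687 grip 11.7 F [ 0.19  0.18 -1.5 ]
tilt deg 45.27 at [0.0431 0.0845] 5185 h [0.459  0.1921 0.0414]
(0, 0.039) (10, 0.0503) (40, -0.0024) (50, -0.0088) (60, -0.0007) (70, 0.1166) (80, 0.1254) (90, 0.1254) (100, 0.1254) (110, 0.1254) (120, 0.1253) (130, 0.1254) (140, 0.1254)
coaster in tool [0.0289 0.0013 0.    ]
```

Emit:
{"op": "move_arm", "data": {
  "dp": [
    [0,0.001,0.006],
    [0,0.001,0.013],
    [0,0.001,0.02],
    [0,0.001,0.027],
    [0,0.001,0.034],
    [0,0.001,0.041],
    [0,0.001,0.048],
    [0,0.001,0.055],
    [0,0.001,0.06],
    [0,0.001,0.06]
  ],
  "turn": [0,0,0,0,0,0,0,0,0,0],
  "hand": [0.8045,0.8045,0.8045,0.8045,0.8045,0.8045,0.8045,0.8045,0.8045,0.8045]
}}

```text
t: 31.32
tcp_pos: [0.4994, 0.18, 0.0654]
tool_rot: [-0.489, -3.1, 0.001]
force: [-0.4, 0.3, -1.9]
finger_gap: 0.0693
grasp_force: 8.9
```

Run:
```python
from h import *
T,p,R=prof(); tab(T)
```

```text
31.325 [0.4994 0.18   0.0654] gap 0.0693 grip 8.9 F [-0.39  0.35 -1.86]
tilt deg 18.39 at [0.0752 0.0535] 8763 h [0.4277 0.2031 0.0122]
(20, 0.0355) (30, 0.0387) (40, 0.0419) (50, 0.045) (60, 0.0482) (70, 0.0514) (80, 0.0546) (90, 0.0577) (100, 0.0651) (110, 0.0652) (120, 0.0651) (130, 0.0653)
```

Emit:
{"op": "move_arm", "data": {
  "dp": [
    [0,0,0.006],
    [0.001,0,0.012],
    [0.002,0,0.017],
    [0.002,0,0.021],
    [0.002,0,0.024],
    [0.002,0,0.025],
    [0.002,0,0.025]
  ],
  "turn": [0,0,0,0,0,0,0],
  "hand": [0.8045,0.8045,0.8045,0.8045,0.8045,0.8045,0.8045]
}}

```text
t: 32.25
tcp_pos: [0.4991, 0.1807, 0.0423]
tool_rot: [0.489, 3.103, 0.0]
force: [0.5, -1.9, 2.9]
finger_gap: 0.069
grasp_force: 8.7
```

Run:
```python
from h import *
T,p,R=prof(); tab(T)
```

```text
32.25 [0.4991 0.1807 0.0423] gap 0.069 grip 8.7 F [ 0.46 -1.92  2.91]
tilt deg -0.55 at [0.1079 0.0416] 538 h [0.3965 0.2139 0.0007]
(0, 0.0279) (10, 0.0279) (20, 0.0281) (30, 0.0283) (40, 0.0285) (50, 0.0287) (60, 0.029) (70, 0.0291) (80, 0.0294) (90, 0.0296) (100, 0.0298) (110, 0.0416) (120, 0.0416)
```

Emit:
{"op": "move_arm", "data": {
  "dp": [
    [0,0,0.001],
    [0,0,0.001],
    [0,0,0.001],
    [0,0,0.001],
    [0,0,0.001],
    [0,0,0.001],
    [0,0,0.001],
    [0,0,0.001]
  ],
  "turn": [0,0,0,0,0,0,0,0],
  "hand": [0.8065,0.809,0.812,0.82,0.85,0.95,1,1]
}}

```text
t: 33.3
tcp_pos: [0.4986, 0.1807, 0.0407]
tool_rot: [-0.489, -3.103, 0.0]
force: [-0.2, -0.7, 0.0]
finger_gap: 0.0853
grasp_force: 0.0
```

Run:
```python
from h import *
T,p,R=prof(); tab(T)
m=(abs(T[...,0])<.07)&(T[...,2]<.015)&(abs(T[...,1])<.06)&(T[...,2]>-.05); print('walls y',np.percentile(T[m][:,1],[1,50,99]).round(4))
```

```text
33.3 [0.4986 0.1807 0.0407] gap 0.0853 grip 0.0 F [-0.22 -0.72  0.04]
tilt deg 33.4 at [0.1088 0.0401] 322 h [0.395  0.2142 0.0006]
(0, 0.0281) (10, 0.0276) (20, 0.0276) (30, 0.0276) (40, 0.0276) (50, 0.0276) (60, 0.0276) (70, 0.0276) (80, 0.0276) (90, 0.0276) (100, 0.0276) (110, 0.0401) (120, 0.0401)
walls y [-0.0582 -0.0003  0.0581]
```

Level on the coaster and released. Retreating straight up, then a final check.

Emit:
{"op": "move_arm", "data": {
  "dp": [
    [0,0,-0.004],
    [0,0,-0.012],
    [0,0,-0.025],
    [0,0,-0.045],
    [0,0,-0.075],
    [0,0,-0.11],
    [0,0,-0.15],
    [0,0,-0.18],
    [0,0,-0.2],
    [0,0,-0.2]
  ],
  "turn": [0,0,0,0,0,0,0,0,0,0],
  "hand": [1,1,1,1,1,1,1,1,1,1]
}}

```text
t: 34.6
tcp_pos: [0.4996, 0.1809, 0.243]
tool_rot: [0.489, 3.1, 0.002]
force: [-0.0, 0.6, 0.4]
finger_gap: 0.0854
grasp_force: 0.0
```

Run:
```python
from h import *
s,p,R=st(); T=tilt(grab('wrist'),p,R); W=T@R.T+p; Z=W[...,2]
m=(Z>.066)&(Z<.1)&(np.hypot(W[...,0]-.473,W[...,1]-.189)<.06); print('handle',cv2.minAreaRect(W[m][:,:2].astype(np.float32)),np.median(Z[m]))
tab(T-np.array([0,0,0])); 
for x in (.05,.08): 
    k=(abs(T[...,1])<.012)&(abs(T[...,0]-x)<.003); print(x,np.median(W[k][:,2]).round(4))
tok('top',rad=.06); print(s['t'],p.round(3),s['force'].round(1))
g=grab('top'); a=cv2.cvtColor(cv2.imread('pics/top0.png'),cv2.COLOR_BGR2GRAY).astype(int); b=cv2.cvtColor(np.asarray(g['pixels']),cv2.COLOR_RGB2GRAY).astype(int)
for n,(u,v) in dict(stamp=(345,232),eraser=(348,184),tape=(340,139),notes=(208,253)).items(): print(n,abs(a-b)[v-14:v+14,u-18:u+18].max())
```

```text
handle ((0.4788089394569397, 0.18594637513160706), (0.070841483771801, 0.016058551147580147), 72.73571014404297) 0.08377959877936209
(20, 0.1588) (30, 0.159)
0.05 0.0131
0.08 0.0132
top blob px 37 [414. 195.] world [ 0.5054 -0.157   0.0452] r 0.0141 h -0.0033
top blob px 35 [423. 198.] world [ 0.498  -0.1793  0.0456] r 0.0103 h -0.0032
top blob px 35 [412. 203.] world [ 0.4855 -0.1521  0.0446] r 0.0211 h 0.0172
top blob px 34 [420. 206.] world [ 0.4781 -0.1718  0.0452] r 0.0201 h 0.0181
34.6 [0.5   0.181 0.243] [-0.   0.6  0.4]
stamp 10
eraser 11
tape 10
notes 212
```

Run:
```python
from h import *
a=cv2.cvtColor(cv2.imread('pics/top0.png'),cv2.COLOR_BGR2HSV); g=grab('top'); b=cv2.cvtColor(np.asarray(g['pixels']),cv2.COLOR_RGB2HSV)
for x in(a,b):
    m=cv2.inRange(x,(25,90,120),(40,255,255)); z=np.zeros_like(m); z[225:280,180:235]=m[225:280,180:235]; q=np.argwhere(z)[:,::-1]; print(len(q),q.mean(0) if len(q) else '',q.min(0),q.max(0))
W=cloud(g); print(np.nanmax(W[235:272,190:228,2]), np.nanmedian(W[235:272,190:228,2]))
```

```text
913 [207.62212486 252.6736035 ] [188 233] [227 272]
149 [194.88590604 254.01342282] [188 243] [200 270]
0.549885570391768 0.5223392487858272
```

The notes are only hidden by the arm at 0.5 m height, and their visible edge hasn't moved. Handing in.

```bash
python3 -c "
from bench import arm
print(arm.sign_off())"
```

```text
the job is handed in; nothing more can be done
None
```

All four tokens lie flat in the scale pan, the empty scoop stands level on the coaster within about 7 mm of centre, and the job was handed in at about 35 s; nothing on the desk looked disturbed, but I viewed 11 pictures (limit 10), first touched the pan with the scoop's underside on the near rim before its spout settled, and released and re-gripped the scoop at its rear walls because tipping it by the handle failed.

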